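# Drive the wrong dowel out of the leaning jig

### The arm

A 6-joint arm with a two-finger parallel gripper is mounted at the origin on a cart in front of the work surface, level with it; the furniture and walls round the work are solid. World frame = base frame: x ahead of the robot, y to its left, z up, the work surface at z = 0. Lengths are in m, angles in degrees, forces in N, time in s.
With the tool pointing down it reaches from about 0.25 to 0.775 m from the base axis. Payload 8.9 kg.
Tool frame: the origin (TCP) lies midway between the tips of the shut fingers; the grasp point (between the pads) lies 19 mm behind it; z points along the fingers, y is the line along which they close (so a half turn about z gives the same grasp; the last joint's range is limited). The gripper opens to 85 mm and grips with 20 to 120 N. Pads are 22 mm wide; open, the fingers measure 114 mm over their backs; the gripper's body (76 mm by 85 mm) begins 54 mm behind the grasp point. The pads swing forward as they close: fully open they stand 13 mm farther back than shut.
Start: joints at [-76.851, 16.656, -8.789, 64.555, 0, 82.019], TCP at [0.189, -0.49, 0.231] pointing down, gripper open.
Joint ranges: [-144.48, 144.48], [-52.06, 99.96], [-74.48, 78.29], [-112.23, 115.85], [-86.99, 84.42], [-180, 180]. Speed limits (degrees/s): [127.2, 127.2, 159.86, 180, 180, 180].

### API

Orientations are given as a 3x3 rotation matrix whose columns are the frame's x, y, z axes.
In Python, from plant import monitor, vision, order gives the robot as it stands. The module is installed in compiled form; this text tells all that it offers.
- The arm moves only by the tool servo_tool, never from a script. Its argument "deltas" is a list of rows, each an object of numbers: "fingers": the finger opening in m, from 0 to 0.0854; "tx", "ty", "tz": the shift along the tool's x, y, z in m; "wx", "wy", "wz": the turn, a rotation vector about the tool's x, y, z in rad. A call has 1 to 12 rows; each row is the pose to reach, as a shift and turn from the pose commanded when the call began, along the tool's axes at that moment; what a row does not reach only later rows make up. A row lasts 1/8 s, in which the tool goes at most 62.5 mm and 10.7 degrees, less where a joint would pass 70% of its speed; a pose out of reach is approached as far as the arm can. A call with a gripper value outside its range is refused whole. The fingers move at their own pace and stop on an object; "newtons" is the grip in N (left out, the last holds). Time passes only in rows, so rows that repeat a pose let the fingers close. It gives the time, the measured TCP pose, the force, the opening and the grip force at its end, in the units of the state.
- monitor.get_state(): the state, without advancing time (a new reading comes with each control period).
- vision.snapshot(name): name is "scene" or "side" or "wrist"; returns the picture (400x640x3 uint8, red, green, blue); there is no depth.
- vision.camera_info(name): a dict with "fovy" (degrees; the focal length in pixels is half the picture's height over the tangent of half this angle, whatever the lens; pixels are square), "cx", "cy" (the principal point, pixels), "R" (3x3) and "t" (3): a world point X has camera coordinates R X + t; the wrist camera has in their place "mount" (4x4, takes a point from camera to tool coordinates, whose origin is the TCP and whose axes are the flange's). Camera axes: x right, y down, z forward; pixel columns grow to the right and rows downward; lengths in m; the calibration is good to about 2 mm. A picture is of the moment at which its call begins: read the wrist's pose just before it. camera_info takes no time and is no camera call.
- order.close_job(): hands the job in; it is judged then, once.
The state is a dict: "time": time; "joint_pos": joint angles; "joint_vel": joint speeds; "joint_efforts": joint torques, N m; "tcp_pos": TCP position; "orientation": TCP orientation; "contact_force": force on the tool from outside, world axes, zero at the start; "moment": the same for the moment, N m; "opening": opening from 0.0 (shut) to 1.0 (fully open); "grip_force": force on a finger pad.
Only numpy, scipy, OpenCV 4.12 (cv2) and the standard library are available. Lean on these libraries where they do the work, as an engineer would, in place of code of your own. Each camera call takes 0.05 s, during which the arm holds its last target. There are 200 camera calls.

### The job

One of the three dowels in the leaning jig block is too long and stands proud of the face. Take from the stand the drift that fits the bores, push that dowel right through its bore with it so that it drops out of the far side into the catch tray, and put the drift back upright in its hole in the stand. Leave the two flush dowels, the other drift and everything else where they are.

Things in the scene. Friction and masses are not known exactly. Their poses are not given: they have to be found in the camera images.
- jig_block: fixed aluminium block 62 x 150 x 40 mm, leaning 30 degrees: its top face looks up and toward the robot. Origin at the centre of its underside; z points out of the top face along the bores, y along the row of three bores, x up the slope, away from the robot. Three 16 mm through bores at x = 0, y = +42, 0, -42 mm run from the top face (z = 40 mm) to the underside (z = 0)
- jig_block_hole1 (a point): mouth of the middle bore in the block's top face; axes as the block's. In each bore a spring ball 14 mm above the underside keeps the dowel from falling; pushing a dowel past it takes only a few newtons, and it drops out once its upper end has passed the ball. A steel upright stands under the block's front edge
- long_dowel_centre (a point): centre of the too-long steel dowel, 15 mm diameter, 48 mm long, round nose below, flat end above; its z axis points along it to the flat end. It stands in one of the three bores with its nose about 12 mm above the underside, so its top stands about 20 mm proud of the block's top face
- dowel_1_centre (a point): centre of a right-sized steel dowel, 15 mm diameter, 27 mm long, about flush with the block's top face in another bore
- dowel_2_centre (a point): centre of the other right-sized steel dowel, the same, in the remaining bore
- tray_floor (a point): centre of the inner floor of the red open catch tray fixed under and behind the block; inside it measures 96 x 142 mm with walls 36 mm high above this point; axes as the jig's (x away from the robot, y along the row of bores, z up)
- stand: fixed open wooden drift stand: a 10 mm top board 56 x 140 mm on two end legs over a base board 56 x 160 mm, 66 mm high; origin at the centre of its underside, y along its length. The top board has two square through holes 21 mm wide at x = 0, y = +36 and -36 mm, each holding a drift whose shoulder rests on the board (z = 66 mm)
- slim_drift_handle (a point): middle of the handle of the slim drift. Dark steel drift, 180 g: handle 30 mm diameter, 60 mm long, then a flat shoulder, then a rod 10 mm diameter, 60 mm long, that passes through the bores. Its z axis points from tip to handle; the handle reaches 30 mm either way from this point, the tip lies 90 mm below. It stands upright in one of the stand's two holes
- slim_drift_tip (a point): centre of the flat end of the slim drift's rod
- thick_drift_handle (a point): middle of the handle of the thick drift: the same but with a handle of 40 mm and a rod of 18 mm diameter, too thick for the bores; it stands in the other hole of the stand
- grease_tin: bystander: round tin, 73 mm across, 48 mm high, centre rear; origin at the centre of its underside
- bush_brass: bystander: brass bush, 28 mm across, 32 mm high, centre front; origin at the centre of its underside
- bolt_3: bystander: hex bolt standing on its head, 42 mm high, behind the drift stand; origin at the centre of its underside
There are look-alikes about, which are no part of the job. What is shaped like the stand but yellow is not meant.

How it is judged (in metres and radians):
On the way, in this order (a step that is already met when the one before it is completed fails the run):
1. the slim drift is lifted out of the stand (z of slim_drift_tip in the frame of stand above 0.068 m), for 0.1 s.
2. the slim drift's tip has gone down the bore to the far side and the long dowel has left the block on the far side (z of slim_drift_tip in the frame of jig_block below 0.02 m and x of slim_drift_tip in the frame of jig_block between -0.012 and 0.012 m and y of slim_drift_tip in the frame of jig_block between -0.06 and 0.06 m and angle between the z axis of slim_drift_handle and the z axis of jig_block, either way round below 0.25 rad and z of long_dowel_centre in the frame of jig_block below -0.018 m), for 0.1 s.
At the end, for the whole second after the job is handed in: The long dowel lies at rest inside the catch tray; the slim drift stands upright (within 0.1 rad) in a hole of the stand with its shoulder down on the stand's top (within 4 mm); the two flush dowels are within 6 mm of where they were (x of long_dowel_centre in the frame of tray_floor between -0.048 and 0.048 m and y of long_dowel_centre in the frame of tray_floor between -0.071 and 0.071 m and z of long_dowel_centre in the frame of tray_floor between -0.005 and 0.036 m and (y of slim_drift_tip in the frame of stand between -0.044 and -0.028 m or y of slim_drift_tip in the frame of stand between 0.028 and 0.044 m) and x of slim_drift_tip in the frame of stand between -0.008 and 0.008 m and z of slim_drift_handle in the frame of stand below 0.1 m and angle between slim_drift_handle's own z axis and vertical below 0.1 rad and distance of each of dowel_1_centre, dowel_2_centre from where it was at the start of the episode below 0.006 m and linear speed of long_dowel below 0.03 m/s and linear speed of slim_drift below 0.02 m/s); the robot touches nothing.
It fails at once if a flush dowel is moved by more than 10 mm (distance of any of dowel_1_centre, dowel_2_centre from where it was at the start of the episode above 0.01 m).
It fails at once if the thick drift is moved by more than 15 mm (distance of thick_drift_handle from where it was at the start of the episode above 0.015 m).
It fails at once if a bystander is moved by more than 20 mm (distance of any of grease_tin, bush_brass, bolt_3 from where it was at the start of the episode above 0.02 m).
It also fails if it takes over 51 s, if anything falls off the work surface, if the arm or the gripper's body presses on something with over 40 N, if the wrist force passes 120 N, or if a joint passes its speed limit or range.

## Working session

There is one attempt and no reset: what is moved stays moved. The work goes in short steps, Python scripts to look and compute and a tool call to move; the robot and the scene stay as the last step left them, time stands still between calls to the robot, and variables do not carry over. Pictures are saved under pics/ and viewed, at most 10 in all, crops included, and the job is handed in when it is done.

Besides the shell and the picture viewer there is one more tool, called after ">>>" as name(argument=value, ...), one argument or row to a line, values as JSON. servo_tool: Moves the arm, as the interface text tells. Its arguments: {"type":"object","properties":{"deltas":{"type":"array","items":{"type":"object","properties":{"fingers":{"type":"number"},"tx":{"type":"number"},"ty":{"type":"number"},"tz":{"type":"number"},"wx":{"type":"number"},"wy":{"type":"number"},"wz":{"type":"number"}}}},"newtons":{"type":"number"}},"required":["deltas"]}

```bash
mkdir -p pics; python3 - <<'E'
from plant import monitor, vision
import cv2,numpy as np
s=monitor.get_state();print(s['time'],s['tcp_pos'],s['orientation'],s['opening'])
for n in ['scene','side','wrist']:
    i=vision.camera_info(n);print(n,{k:np.round(v,4).tolist() for k,v in i.items() if not isinstance(v,str)})
    cv2.imwrite(f'pics/{n}0.png',vision.snapshot(n)[:,:,::-1])
E
```

```text
0.0 [ 0.18914914 -0.4892732   0.23076115] [[ 9.32778465e-01  3.60450065e-01 -2.91195718e-04]
 [ 3.60450139e-01 -9.32777646e-01  1.24898781e-03]
 [ 1.78576882e-04 -1.26999047e-03 -9.99999178e-01]] 1.0007586033723386
scene {'fovy': 47.7111, 'cx': 315.944, 'cy': 197.9959, 'R': [[0.629, -0.7772, -0.0193], [-0.4225, -0.3209, -0.8477], [0.6526, 0.5413, -0.5302]], 't': [-0.4991, 0.2189, 1.0971]}
side {'fovy': 52.8188, 'cx': 323.3442, 'cy': 195.4986, 'R': [[0.9913, -0.1317, -0.0066], [-0.0865, -0.6112, -0.7867], [0.0996, 0.7804, -0.6173]], 't': [-0.5579, 0.0007, 1.3368]}
wrist {'fovy': 60.6353, 'cx': 314.2924, 'cy': 200.5846, 'mount': [[-0.0006, -0.9534, -0.3016, 0.0776], [1.0, -0.0005, -0.0003, 0.0], [0.0001, -0.3016, 0.9534, -0.1424], [0.0, 0.0, 0.0, 1.0]]}
```

View pics/scene0.png

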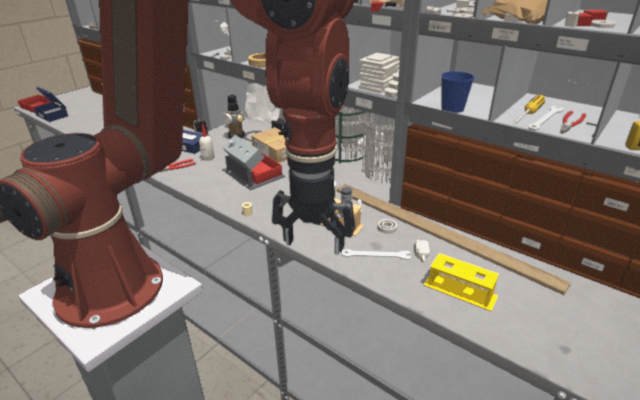

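View pics/side0.png

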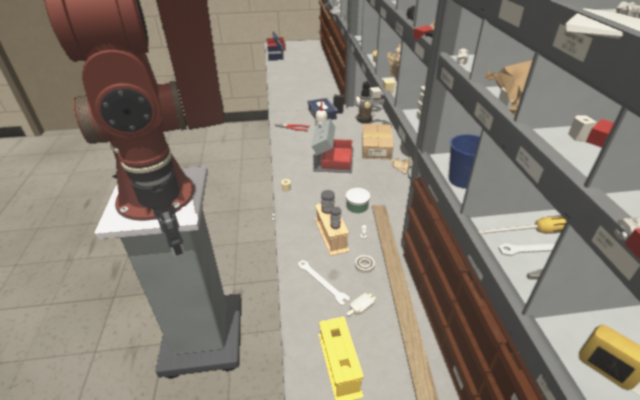

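The side view shows the jig block at (323,145) with the red tray at (337,155). The wooden stand is at (332,230) with drift handles at (328,200) and (336,217), the tin at (357,200), the bush at (286,185) and the bolt at (363,231). The yellow stand at (340,358) is a decoy. Things that could be mistaken for the slim drift are the two handles in the wooden stand and anything at the yellow stand. A close crop will settle which is slim.

```bash
cat > h.py <<'E'
import numpy as np,cv2
from plant import monitor,vision
def cam(n,s=None):
    i=vision.camera_info(n);f=200/np.tan(np.radians(i['fovy'])/2)
    if n=='wrist':
        s=s or monitor.get_state();M=np.array(i['mount']);Rt=np.array(s['orientation'])
        A=Rt@M[:3,:3];C=Rt@M[:3,3]+s['tcp_pos']
    else:
        A=np.array(i['R']).T;C=-A@np.array(i['t'])
    return A,C,f,i['cx'],i['cy']
def ray(c,u,v):
    A,C,f,cx,cy=c;d=A@np.array([(u-cx)/f,(v-cy)/f,1]);return C,d/np.linalg.norm(d)
def onz(c,u,v,z):
    C,d=ray(c,u,v);return C+d*(z-C[2])/d[2]
def proj(c,X):
    A,C,f,cx,cy=c;p=A.T@(np.array(X)-C);return np.array([cx+f*p[0]/p[2],cy+f*p[1]/p[2]])
E
python3 - <<'E'
from h import *
im=cv2.imread('pics/side0.png')
cv2.imwrite('pics/c1.png',cv2.resize(im[100:260,270:390],None,fx=3.7*1.3,fy=3.7,interpolation=2) if 0 else cv2.resize(im[105:255,270:410],None,fx=4,fy=4,interpolation=2))
c=cam('side');print(c[1],c[2])
for n,u,v,z in [('hA',328,195,.126),('hB',336,212,.126),('bush',286,180,.032),('tin',357,196,.048),('bolt',363,226,.04),('tray',340,160,.0),('block',323,130,.09)]:print(n,onz(c,u,v,z).round(3))
E
```

```text
[ 0.42001391 -1.11632948  0.82204215] 402.7313698320056
hA [ 0.546 -0.236  0.126]
hB [ 0.556 -0.312  0.126]
bush [ 0.435 -0.017  0.032]
tin [ 0.648 -0.155  0.048]
bolt [ 0.64  -0.284  0.04 ]
tray [0.642 0.127 0.   ]
block [0.589 0.2   0.09 ]
```

View pics/c1.png

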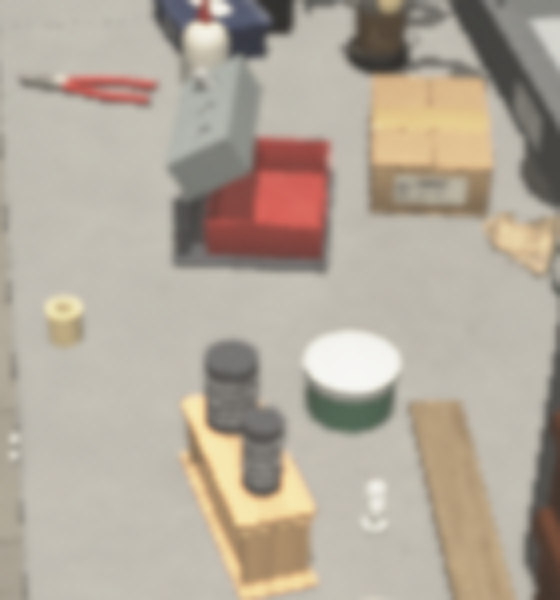

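View pics/wrist0.png

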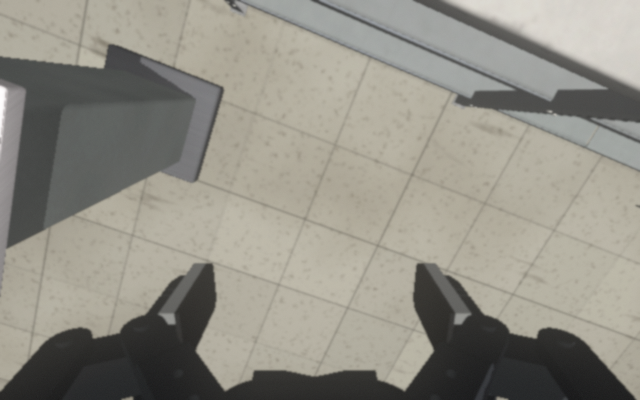

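The crop settles it. The slim drift is the nearer, thinner handle at side pixel (336,211), the thick one is at (328,195), and the yellow stand is empty. Slim handle top is about (0.556,-0.305), and it stands 70 mm from the thick one, matching the 72 mm pitch. I'll move above it.

>>> servo_tool(
  deltas=[
    {"tx": 0.408, "ty": -0.039, "wz": -1.34, "fingers": 0.085},
    {"tx": 0.408, "ty": -0.039, "wz": -1.34},
    {"tx": 0.408, "ty": -0.039, "wz": -1.34},
    {"tx": 0.408, "ty": -0.039, "wz": -1.34},
    {"tx": 0.408, "ty": -0.039, "wz": -1.34},
    {"tx": 0.408, "ty": -0.039, "wz": -1.34},
    {"tx": 0.408, "ty": -0.039, "wz": -1.34},
    {"tx": 0.408, "ty": -0.039, "wz": -1.34},
    {"tx": 0.408, "ty": -0.039, "wz": -1.34},
    {"tx": 0.408, "ty": -0.039, "wz": -1.34},
    {"tx": 0.408, "ty": -0.039, "wz": -1.34},
  ],
)

```text
validation failed for argument at $.de...
```

```bash
python3 - <<'E'
from h import *
s=monitor.get_state();print(s['time'],s['tcp_pos'],s['orientation'])
c=cam('wrist',s);im=vision.snapshot('wrist');cv2.imwrite('pics/w1.png',im[:,:,::-1])
sc=vision.snapshot('side');cv2.imwrite('pics/side1.png',sc[:,:,::-1])
# wood mask -> stand board
hsv=cv2.cvtColor(im,cv2.COLOR_RGB2HSV)
m=cv2.inRange(hsv,(10,80,120),(28,255,255))
n,l,st,ce=cv2.connectedComponentsWithStats(m)
for k in range(1,n):
    if st[k,4]>400: print('wood',st[k],ce[k])
E
```

```text
0.15 [ 0.18918623 -0.48936438  0.23086736] [[ 9.32754414e-01  3.60512357e-01 -2.10311107e-04]
 [ 3.60512382e-01 -9.32753900e-01  9.92044456e-04]
 [ 1.61475781e-04 -1.00115360e-03 -9.99999486e-01]]
```

View pics/w1.png

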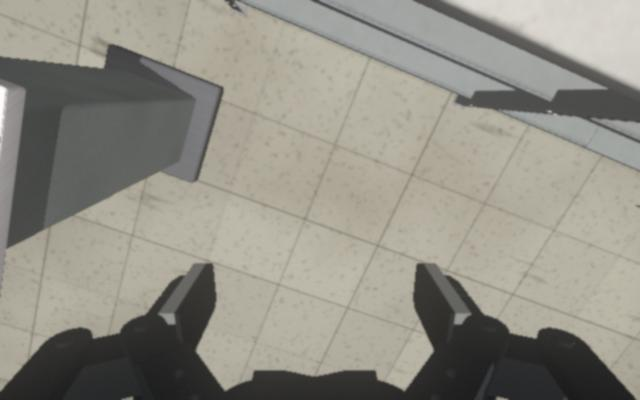

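The move was refused, so the picture still shows the start view. I'll give all the fields in every row.

>>> servo_tool(
  deltas=[
    {"tx": 0.408, "ty": -0.039, "tz": 0, "wx": 0, "wy": 0, "wz": -1.34, "fingers": 0.085},
    {"tx": 0.408, "ty": -0.039, "tz": 0, "wx": 0, "wy": 0, "wz": -1.34, "fingers": 0.085},
    {"tx": 0.408, "ty": -0.039, "tz": 0, "wx": 0, "wy": 0, "wz": -1.34, "fingers": 0.085},
    {"tx": 0.408, "ty": -0.039, "tz": 0, "wx": 0, "wy": 0, "wz": -1.34, "fingers": 0.085},
    {"tx": 0.408, "ty": -0.039, "tz": 0, "wx": 0, "wy": 0, "wz": -1.34, "fingers": 0.085},
    {"tx": 0.408, "ty": -0.039, "tz": 0, "wx": 0, "wy": 0, "wz": -1.34, "fingers": 0.085},
    {"tx": 0.408, "ty": -0.039, "tz": 0, "wx": 0, "wy": 0, "wz": -1.34, "fingers": 0.085},
    {"tx": 0.408, "ty": -0.039, "tz": 0, "wx": 0, "wy": 0, "wz": -1.34, "fingers": 0.085},
    {"tx": 0.408, "ty": -0.039, "tz": 0, "wx": 0, "wy": 0, "wz": -1.34, "fingers": 0.085},
    {"tx": 0.408, "ty": -0.039, "tz": 0, "wx": 0, "wy": 0, "wz": -1.34, "fingers": 0.085},
  ],
)

```text
time: 1.5
tcp_pos: [0.5548, -0.307, 0.2315]
orientation: [[-0.135, 0.991, -0.0], [0.991, 0.135, -0.0], [-0.0, -0.0, -1.0]]
contact_force: [-0.1, 0.5, 0.7]
opening: 0.995
grip_force: 0.0
```

```bash
python3 - <<'E'
from h import *
s=monitor.get_state()
c=cam('wrist',s);im=vision.snapshot('wrist');cv2.imwrite('pics/w1.png',im[:,:,::-1])
hsv=cv2.cvtColor(im,cv2.COLOR_RGB2HSV)
m=cv2.inRange(hsv,(10,80,120),(28,255,255))
n,l,st,ce=cv2.connectedComponentsWithStats(m)
for k in range(1,n):
    if st[k,4]>400: print('wood',st[k],ce[k])
side=vision.snapshot('side');cv2.imwrite('pics/side1.png',side[:,:,::-1])
E
```

```text
wood [ 279   47   67  131 3295] [317.25553869 105.61699545]
wood [469  60  40  97 464] [492.14224138 103.25215517]
wood [431 158  40 107 487] [446.73100616 222.00616016]
```

View pics/w1.png

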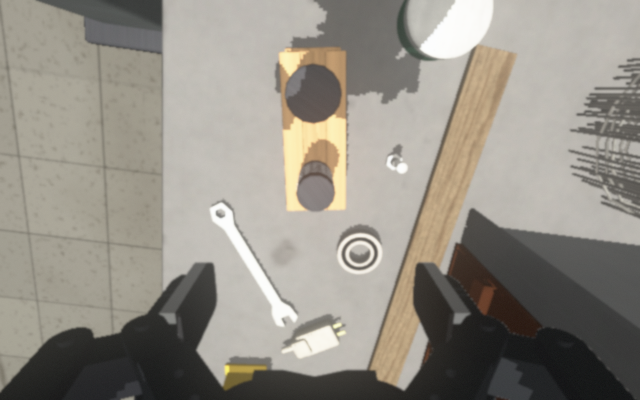

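The wrist view shows the slim handle top at (316,193), the thick handle at (313,93), the bolt at (397,162) and the tin at (448,25).

```bash
python3 - <<'E'
from h import *
im=cv2.imread('pics/w1.png');s=monitor.get_state();c=cam('wrist',s)
p=onz(c,316,193.5,.126);q=onz(c,313.5,93,.126);print(p,q,np.linalg.norm(p-q))
g=im.max(2)
for v in (185,190,195,200): 
    r=np.where(g[v,285:345]<110)[0]+285;print(v,r.min(),r.max())
col=g[150:225,316];print(col.tolist())
# stand edge corners at z=.066
for u,v in [(287,209),(345,208),(281,48),(345,48)]:print(onz(c,u,v,.066))
R=np.array(s['orientation']);print('tool delta',R.T@(p-s['tcp_pos']))
E
```

```text
[ 0.55601926 -0.30238294  0.126     ] [ 0.54445199 -0.23086649  0.126     ] 0.07244587599852348Traceback (most recent call last):
  File "<stdin>", line 6, in <module>
    return umr_minimum(a, axis, None, out, keepdims, initial, where)
ValueError: zero-size array to reduction operation minimum which has no identity
```

>>> servo_tool(
  deltas=[
    {"tx": 0.0044, "ty": 0.0018, "tz": 0.05, "wx": 0, "wy": 0, "wz": 0, "fingers": 0.085},
    {"tx": 0.0044, "ty": 0.0018, "tz": 0.1, "wx": 0, "wy": 0, "wz": 0, "fingers": 0.085},
    {"tx": 0.0044, "ty": 0.0018, "tz": 0.135, "wx": 0, "wy": 0, "wz": 0, "fingers": 0.085},
    {"tx": 0.0044, "ty": 0.0018, "tz": 0.154, "wx": 0, "wy": 0, "wz": 0, "fingers": 0.085},
    {"tx": 0.0044, "ty": 0.0018, "tz": 0.154, "wx": 0, "wy": 0, "wz": 0, "fingers": 0.085},
    {"tx": 0.0044, "ty": 0.0018, "tz": 0.154, "wx": 0, "wy": 0, "wz": 0, "fingers": 0.02},
    {"tx": 0.0044, "ty": 0.0018, "tz": 0.154, "wx": 0, "wy": 0, "wz": 0, "fingers": 0.02},
    {"tx": 0.0044, "ty": 0.0018, "tz": 0.154, "wx": 0, "wy": 0, "wz": 0, "fingers": 0.02},
    {"tx": 0.0044, "ty": 0.0018, "tz": 0.154, "wx": 0, "wy": 0, "wz": 0, "fingers": 0.02},
    {"tx": 0.0044, "ty": 0.0018, "tz": 0.154, "wx": 0, "wy": 0, "wz": 0, "fingers": 0.02},
    {"tx": 0.0044, "ty": 0.0018, "tz": 0.154, "wx": 0, "wy": 0, "wz": 0, "fingers": 0.02},
  ],
  newtons=80,
)

```text
time: 2.98
tcp_pos: [0.5572, -0.302, 0.0784]
orientation: [[-0.137, 0.991, 0.001], [0.991, 0.137, -0.001], [-0.001, 0.001, -1.0]]
contact_force: [-1.6, 0.1, 5.1]
opening: 0.333
grip_force: 78.3
```

>>> servo_tool(
  deltas=[
    {"tx": 0, "ty": 0, "tz": -0.04, "wx": 0, "wy": 0, "wz": 0, "fingers": 0.02},
    {"tx": 0, "ty": 0, "tz": -0.1, "wx": 0, "wy": 0, "wz": 0, "fingers": 0.02},
    {"tx": 0, "ty": 0, "tz": -0.16, "wx": 0, "wy": 0, "wz": 0, "fingers": 0.02},
    {"tx": 0.02, "ty": 0, "tz": -0.19, "wx": 0, "wy": 0, "wz": 0, "fingers": 0.02},
    {"tx": 0.07, "ty": -0.005, "tz": -0.192, "wx": -0.1, "wy": -0.014, "wz": 0, "fingers": 0.02},
    {"tx": 0.13, "ty": -0.01, "tz": -0.192, "wx": -0.2, "wy": -0.028, "wz": 0, "fingers": 0.02},
    {"tx": 0.19, "ty": -0.015, "tz": -0.192, "wx": -0.3, "wy": -0.042, "wz": 0, "fingers": 0.02},
    {"tx": 0.25, "ty": -0.015, "tz": -0.192, "wx": -0.4, "wy": -0.056, "wz": 0, "fingers": 0.02},
    {"tx": 0.31, "ty": -0.015, "tz": -0.192, "wx": -0.519, "wy": -0.072, "wz": 0, "fingers": 0.02},
    {"tx": 0.35, "ty": -0.015, "tz": -0.192, "wx": -0.519, "wy": -0.072, "wz": 0, "fingers": 0.02},
    {"tx": 0.368, "ty": -0.015, "tz": -0.192, "wx": -0.519, "wy": -0.072, "wz": 0, "fingers": 0.02},
    {"tx": 0.368, "ty": -0.015, "tz": -0.192, "wx": -0.519, "wy": -0.072, "wz": 0, "fingers": 0.02},
  ],
)

```text
time: 4.47
tcp_pos: [0.4909, 0.0621, 0.2695]
orientation: [[-0.122, 0.857, 0.5], [0.99, 0.14, 0.001], [-0.069, 0.496, -0.866]]
contact_force: [0.3, -0.2, -0.9]
opening: 0.331
grip_force: 79.3
```

```bash
python3 - <<'E'
from h import *
import pickle
s=monitor.get_state();print(s['time'],s['tcp_pos'],s['orientation'],s['opening'],np.abs(s['joint_vel']).max(),s['joint_pos'])
im=vision.snapshot('wrist');cv2.imwrite('pics/w2.png',im[:,:,::-1]);pickle.dump(s,open('s2.pkl','wb'))
E
```

```text
4.475 [0.49089319 0.06207077 0.26946519] [[-0.12182697  0.857159    0.50043645]
 [ 0.99016485  0.13989832  0.00142613]
 [-0.0687878   0.49568833 -0.8657721 ]] 0.3309578656676643 2.437156686051079 [ -1.97464594 -10.78723068 -41.48398215  29.29151706   1.06971381
  80.24822092]
```

View pics/w2.png

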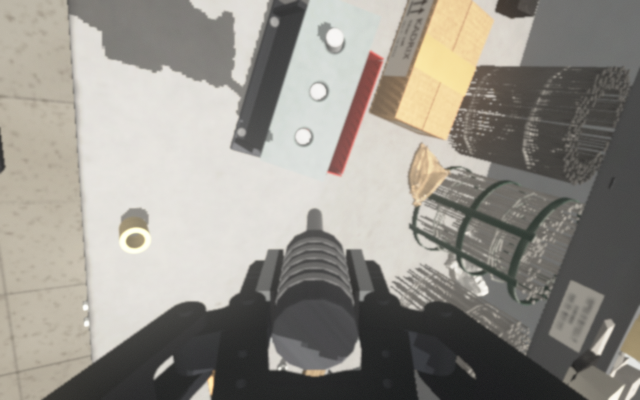

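The wrist view shows the jig with a proud dowel at (336,38), in the far (+y) bore. The flush dowels are at (318,92) and (304,136). The drift is held straight, its tip at (315,212).

```bash
cat > m.py <<'E'
from h import *
import pickle
from scipy.optimize import least_squares
def blobs(im,wins):
    out=[]
    for u,v,r in wins:
        w=im[max(v-r,0):v+r,u-r:u+r];h=w.astype(int).min(2)
        m=(h>235).astype(np.uint8) if True else 0
        n,l,st,ce=cv2.connectedComponentsWithStats(m)
        k=1+np.argmax(st[1:,4]);b=st[k];out.append((b[0]+b[2]/2-.5+u-r,b[1]+b[3]/2-.5+max(v-r,0),b[2],b[3],b[4]))
    return out
E
python3 - <<'E'
from m import *
s=pickle.load(open('s2.pkl','rb'));c=cam('wrist',s);im=cv2.imread('pics/w2.png')
B=blobs(im,[(336,38,18),(318,92,14),(304,136,14)])
for b in B:print(np.round(b,1))
def frame(psi):
    cp,sp=np.cos(psi),np.sin(psi)
    y=np.array([-sp,cp,0]);z=np.array([-.5*cp,-.5*sp,.866]);return np.cross(y,z),y,z
def res(p):
    x,y,z=frame(p[3]);P=p[:3]
    e=[]
    for X,b in [(P+.042*y+.02*z,B[0]),(P,B[1]),(P-.042*y,B[2])]: e+=list(proj(c,X)-b[:2])
    return e
r=least_squares(res,[.577,.14,.12,0.]);print(r.x,np.degrees(r.x[3]),np.round(r.fun,2))
# only flush dowels
r2=least_squares(lambda p:res(p)[2:],[.577,.14,.12,0.]);print(r2.x,np.degrees(r2.x[3]))
print(frame(r.x[3]))
# table-level checks
print('tip', proj(c,np.array(s['tcp_pos'])+np.array(s['orientation'])[:,2]*.0724))
cs=cam('side');P=r.x[:3];x,y,z=frame(r.x[3])
for sx in(-1,1):
  for sy in (-1,1):print(proj(cs,P+x*.031*sx+y*.075*sy), proj(c,P+x*.031*sx+y*.075*sy))
E
```

```text
[334.5  36.5  14.   16.  182. ]
[318.  91.  13.  13. 125.]
[302.5 135.5  12.   12.  108. ]
[ 0.57364725  0.14079854  0.11031739 -0.21430957] -12.279033691616993 [ 0.27  0.22 -0.56 -0.51  0.28  0.27]
[ 0.57567548  0.14045861  0.10799218 -0.24027373] -13.766670623275358
(array([ 0.84618892, -0.18417468,  0.5       ]), array([0.21267284, 0.97712346, 0.        ]), array([-0.48856173,  0.10633642,  0.866     ]))
tip [314.01369181 213.93857961]
[311.33915348 147.74644354] [259.86621035 159.29424667]
[315.57033353 126.77765841] [311.12579797  -9.32007477]
[326.85939017 140.47598219] [323.10541882 180.19611962]
[329.92543245 119.76081725] [379.2600553   16.60178157]
```

```bash
cat >> m.py <<'E'
from scipy.spatial.transform import Rotation as Ro
def frame(psi):
    cp,sp=np.cos(psi),np.sin(psi)
    y=np.array([-sp,cp,0]);z=np.array([-.5*cp,-.5*sp,.866]);return np.cross(y,z),y,z
def move(s,pos,zt):
    R=np.array(s['orientation']);zt=zt/np.linalg.norm(zt);a=np.cross(R[:,2],zt);n=np.linalg.norm(a)
    w=a/max(n,1e-9)*np.arcsin(n)
    print('t',(R.T@(np.array(pos)-s['tcp_pos'])).round(4),'w',(R.T@w).round(4),'z',zt.round(3))
E
python3 - <<'E'
from m import *
s=monitor.get_state();x,y,z=frame(np.radians(-12.7))
move(s,np.array([.5825,.1818,.1103])+z*.1324,-z)
E
```

```text
t [0.1337 0.0196 0.0519] w [ 0.0263 -0.1082 -0.    ] z [ 0.488 -0.11  -0.866]
```

>>> servo_tool(
  deltas=[
    {"tx": 0.04, "ty": 0.006, "tz": 0.01, "wx": 0.013, "wy": -0.054, "wz": 0, "fingers": 0.02},
    {"tx": 0.08, "ty": 0.012, "tz": 0.025, "wx": 0.026, "wy": -0.108, "wz": 0, "fingers": 0.02},
    {"tx": 0.12, "ty": 0.018, "tz": 0.045, "wx": 0.026, "wy": -0.108, "wz": 0, "fingers": 0.02},
    {"tx": 0.134, "ty": 0.0195, "tz": 0.052, "wx": 0.026, "wy": -0.108, "wz": 0, "fingers": 0.02},
    {"tx": 0.134, "ty": 0.0195, "tz": 0.052, "wx": 0.026, "wy": -0.108, "wz": 0, "fingers": 0.02},
    {"tx": 0.134, "ty": 0.0195, "tz": 0.052, "wx": 0.026, "wy": -0.108, "wz": 0, "fingers": 0.02},
    {"tx": 0.134, "ty": 0.0195, "tz": 0.052, "wx": 0.026, "wy": -0.108, "wz": 0, "fingers": 0.02},
  ],
)

```text
time: 5.4
tcp_pos: [0.5185, 0.1951, 0.2254]
orientation: [[-0.064, 0.87, 0.488], [0.985, 0.135, -0.111], [-0.162, 0.474, -0.866]]
contact_force: [0.3, 0.8, -1.6]
opening: 0.328
grip_force: 79.2
```

```bash
python3 - <<'E'
from m import *
s=monitor.get_state();print(s['time'],s['tcp_pos'],np.abs(s['joint_vel']).max())
im=vision.snapshot('wrist');cv2.imwrite('pics/w3.png',im[:,:,::-1]);pickle.dump(s,open('s3.pkl','wb'))
E
```

```text
5.4 [0.51847406 0.19508173 0.2253839 ] 0.36984497497643243
```

View pics/w3.png

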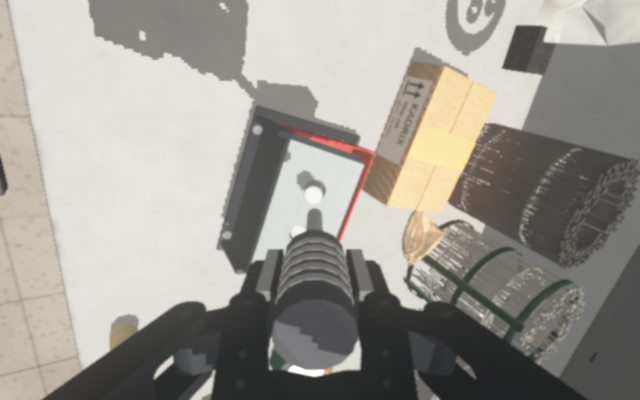

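The view shows the proud dowel's top at (314,192), right ahead of the drift tip at (315,210). Next I'll check the offset numerically.

```bash
python3 - <<'E'
from m import *
s=pickle.load(open('s3.pkl','rb'));c=cam('wrist',s);im=cv2.imread('pics/w3.png')
B3=blobs(im,[(314,190,16)]);print(np.round(B3,1))
g=im.min(2)
print(g[172:212,314].tolist());print(g[190,298:330].tolist());print(g[195,298:330].tolist())
T=np.array(s['tcp_pos']);R=np.array(s['orientation'])
for d in (.0724,.1,.112,.122):print(d,proj(c,T+R[:,2]*d).round(1))
s2=pickle.load(open('s2.pkl','rb'));c2=cam('wrist',s2)
x,y,z=frame(np.radians(-12.7));D=np.array([.5825,.1818,.1103])+z*.02
print('pred',proj(c,D),proj(c2,D))
E
```

```text
[[312.5 195.5  16.   16.  192. ]]
[222, 221, 220, 213, 202, 200, 187, 162, 135, 122, 117, 119, 122, 142, 181, 220, 237, 242, 244, 244, 244, 244, 244, 245, 245, 245, 245, 245, 244, 244, 242, 236, 227, 222, 220, 205, 168, 131, 118, 117]
[219, 218, 213, 206, 201, 189, 173, 186, 218, 236, 242, 244, 244, 244, 244, 244, 244, 244, 243, 242, 238, 229, 211, 180, 148, 126, 132, 165, 197, 218, 221, 222]
[221, 220, 220, 219, 216, 210, 219, 236, 243, 244, 243, 244, 244, 244, 245, 245, 245, 244, 244, 244, 244, 244, 241, 230, 196, 171, 185, 209, 221, 223, 223, 223]
0.0724 [314. 214.]
0.1 [314.  201.4]
0.112 [314.1 196.7]
0.122 [314.1 193.1]
pred [313.31406128 194.75594226] [334.7087942   36.72532786]
```

>>> servo_tool(
  deltas=[
    {"tx": 0.001, "ty": -0.001, "tz": 0.015, "wx": 0, "wy": 0, "wz": 0, "fingers": 0.02},
    {"tx": 0.001, "ty": -0.001, "tz": 0.03, "wx": 0, "wy": 0, "wz": 0, "fingers": 0.02},
    {"tx": 0.001, "ty": -0.001, "tz": 0.036, "wx": 0, "wy": 0, "wz": 0, "fingers": 0.02},
    {"tx": 0.001, "ty": -0.001, "tz": 0.042, "wx": 0, "wy": 0, "wz": 0, "fingers": 0.02},
    {"tx": 0.001, "ty": -0.001, "tz": 0.047, "wx": 0, "wy": 0, "wz": 0, "fingers": 0.02},
    {"tx": 0.001, "ty": -0.001, "tz": 0.052, "wx": 0, "wy": 0, "wz": 0, "fingers": 0.02},
  ],
  newtons=110,
)

```text
time: 6.2
tcp_pos: [0.5434, 0.1914, 0.1797]
orientation: [[-0.065, 0.87, 0.489], [0.985, 0.136, -0.11], [-0.162, 0.475, -0.865]]
contact_force: [-1.3, -0.0, 4.3]
opening: 0.328
grip_force: 108.4
```

```bash
python3 - <<'E'
from m import *
s=monitor.get_state();print(s['tcp_pos'],s['contact_force'],s['moment'])
im=vision.snapshot('wrist')[130:280,240:390,::-1];cv2.imwrite('pics/w4.png',cv2.resize(im,None,fx=4,fy=4,interpolation=2))
E
```

```text
[0.5433975  0.19140611 0.17973978] [-1.25095197 -0.01354548  4.30366073] [-0.22849416  0.19759351 -0.15556358]
```

View pics/w4.png

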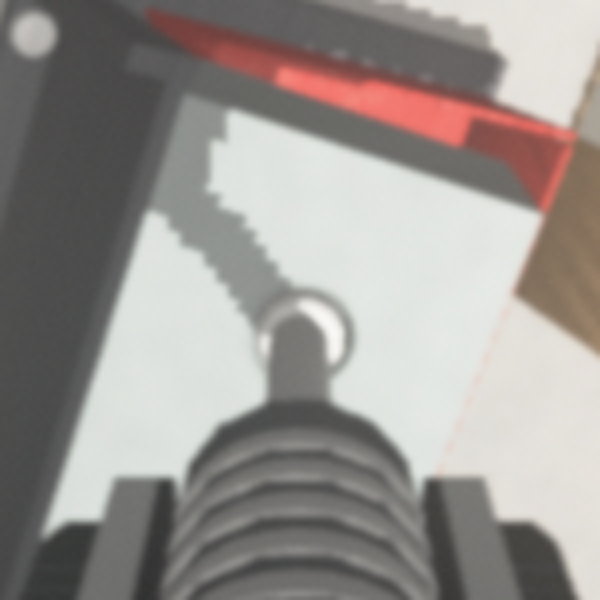

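The crop shows the rod pressing on the dowel inside the ringed bore (centre about (306,338)), with the rod about 1.3 mm to the left. I'll shift and push through.

>>> servo_tool(
  deltas=[
    {"tx": 0, "ty": 0.0012, "tz": 0.003, "wx": 0, "wy": 0, "wz": 0, "fingers": 0.02},
    {"tx": 0, "ty": 0.0012, "tz": 0.008, "wx": 0, "wy": 0, "wz": 0, "fingers": 0.02},
    {"tx": 0, "ty": 0.0012, "tz": 0.013, "wx": 0, "wy": 0, "wz": 0, "fingers": 0.02},
    {"tx": 0, "ty": 0.0012, "tz": 0.018, "wx": 0, "wy": 0, "wz": 0, "fingers": 0.02},
    {"tx": 0, "ty": 0.0012, "tz": 0.023, "wx": 0, "wy": 0, "wz": 0, "fingers": 0.02},
    {"tx": 0, "ty": 0.0012, "tz": 0.028, "wx": 0, "wy": 0, "wz": 0, "fingers": 0.02},
  ],
)

```text
time: 7.0
tcp_pos: [0.5574, 0.1883, 0.1549]
orientation: [[-0.066, 0.871, 0.488], [0.985, 0.136, -0.11], [-0.162, 0.473, -0.866]]
contact_force: [-1.9, -0.6, -0.6]
opening: 0.327
grip_force: 108.2
```

>>> servo_tool(
  deltas=[
    {"tx": 0, "ty": 0, "tz": 0.005, "wx": 0, "wy": 0, "wz": 0, "fingers": 0.02},
    {"tx": 0, "ty": 0, "tz": 0.01, "wx": 0, "wy": 0, "wz": 0, "fingers": 0.02},
    {"tx": 0, "ty": 0, "tz": 0.015, "wx": 0, "wy": 0, "wz": 0, "fingers": 0.02},
    {"tx": 0, "ty": 0, "tz": 0.02, "wx": 0, "wy": 0, "wz": 0, "fingers": 0.02},
    {"tx": 0, "ty": 0, "tz": 0.02, "wx": 0, "wy": 0, "wz": 0, "fingers": 0.02},
    {"tx": 0, "ty": 0, "tz": 0.02, "wx": 0, "wy": 0, "wz": 0, "fingers": 0.02},
    {"tx": 0, "ty": 0, "tz": 0.02, "wx": 0, "wy": 0, "wz": 0, "fingers": 0.02},
  ],
)

```text
time: 7.88
tcp_pos: [0.5672, 0.1863, 0.1383]
orientation: [[-0.066, 0.87, 0.488], [0.985, 0.136, -0.11], [-0.162, 0.473, -0.866]]
contact_force: [-0.2, 0.4, -2.2]
opening: 0.331
grip_force: 108.3
```

```bash
python3 - <<'E'
from m import *
s=monitor.get_state();x,y,z=frame(np.radians(-12.7))
T=np.array(s['tcp_pos']);R=np.array(s['orientation']);O=np.array([.5825,.1818,.1103])-.04*z
d=T+R[:,2]*.0724-O;print('tip in bore',d@x,d@y,d@z,s['time'],s['contact_force'])
side=vision.snapshot('side')[:,:,::-1];w=vision.snapshot('wrist')[130:280,240:390,::-1]
a=cv2.resize(side[110:185,300:365],None,fx=6,fy=6,interpolation=2);b=cv2.resize(w,(350,350));b=np.pad(b,((0,a.shape[0]-350),(0,0),(0,0)))
cv2.imwrite('pics/c5.png',np.hstack([a,b]))
E
```

```text
tip in bore 0.00018704077444502647 0.0009943468133253087 -0.00021747023176163667 7.875 [-0.18847277  0.43113376 -2.16520815]
```

View pics/c5.png

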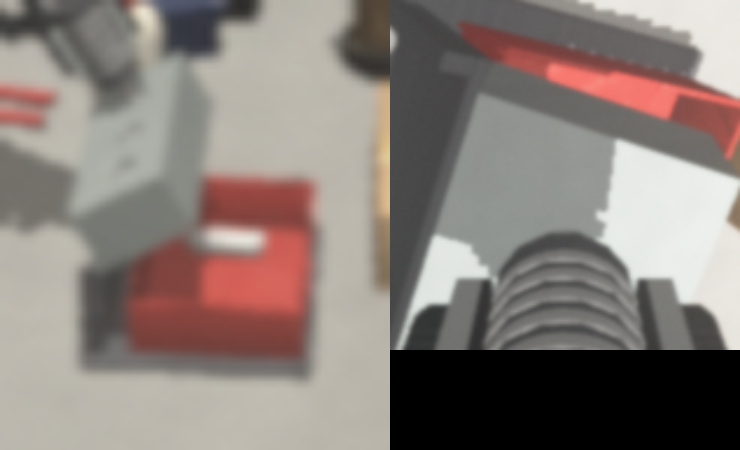

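The long dowel lies in the red tray (bright cylinder at crop (232,240)), and the drift is fully through, with the tip at block z ≈ 0. Withdraw.

>>> servo_tool(
  deltas=[
    {"tx": 0, "ty": 0, "tz": -0.02, "wx": 0, "wy": 0, "wz": 0, "fingers": 0.02},
    {"tx": 0, "ty": 0, "tz": -0.05, "wx": 0, "wy": 0, "wz": 0, "fingers": 0.02},
    {"tx": 0, "ty": 0, "tz": -0.09, "wx": 0, "wy": 0, "wz": 0, "fingers": 0.02},
    {"tx": 0, "ty": 0, "tz": -0.13, "wx": 0, "wy": 0, "wz": 0, "fingers": 0.02},
    {"tx": 0, "ty": 0, "tz": -0.13, "wx": 0, "wy": 0, "wz": 0, "fingers": 0.02},
    {"tx": 0, "ty": 0, "tz": -0.13, "wx": 0, "wy": 0, "wz": 0, "fingers": 0.02},
  ],
)

```text
time: 8.72
tcp_pos: [0.5036, 0.2005, 0.25]
orientation: [[-0.066, 0.871, 0.488], [0.985, 0.136, -0.11], [-0.162, 0.473, -0.866]]
contact_force: [0.9, -0.4, -2.2]
opening: 0.327
grip_force: 108.6
```

```bash
python3 - <<'E'
from m import *
s=monitor.get_state();print(s['time'],s['tcp_pos'],s['joint_pos'])
R=np.array(s['orientation'])
Rt=np.array([[-.137,.991,0],[.991,.137,0],[0,0,-1.]])
w=Ro.from_matrix(R.T@Rt).as_rotvec();print('w',w.round(4))
for p in ([.51,.06,.27],[.5572,-.302,.215]):print('t',(R.T@(np.array(p)-s['tcp_pos'])).round(4))
# rod columns in the wrist view, near vs before
for n in ('pics/w3.png',None):
    im=cv2.imread(n) if n else vision.snapshot('wrist')[:,:,::-1]
    g=im.max(2).astype(int)
    for v in (214,218,222,226):
        r=np.where(g[v,295:335]<130)[0]+295;print(v,r.min() if len(r) else None,r.max() if len(r) else None,end=' | ')
    print(g[205:235:2,314].tolist())
E
```

```text
8.725 [0.50363473 0.20046598 0.25000777] [ 24.31493123   1.16500519 -33.25282036  30.8506058  -17.52967061
 104.22005656]
w [ 0.4926  0.1772 -0.0281]
t [-0.142  -0.0042  0.0013]
t [-0.4925 -0.0384  0.1118]
214 309 319 | 218 308 319 | 222 308 319 | 226 308 319 | [225, 210, 134, 120, 120, 120, 119, 120, 119, 118, 120, 118, 104, 82, 80]
214 309 319 | 218 308 319 | 222 308 319 | 226 308 319 | [224, 213, 134, 119, 118, 119, 119, 118, 118, 117, 118, 118, 103, 81, 78]
```

>>> servo_tool(
  deltas=[
    {"tx": -0.05, "ty": -0.001, "tz": 0.0, "wx": 0.05, "wy": 0.018, "wz": -0.003, "fingers": 0.02},
    {"tx": -0.105, "ty": -0.003, "tz": 0.005, "wx": 0.15, "wy": 0.053, "wz": -0.008, "fingers": 0.02},
    {"tx": -0.16, "ty": -0.004, "tz": 0.015, "wx": 0.27, "wy": 0.097, "wz": -0.015, "fingers": 0.02},
    {"tx": -0.215, "ty": -0.005, "tz": 0.025, "wx": 0.39, "wy": 0.14, "wz": -0.022, "fingers": 0.02},
    {"tx": -0.27, "ty": -0.007, "tz": 0.034, "wx": 0.493, "wy": 0.177, "wz": -0.028, "fingers": 0.02},
    {"tx": -0.33, "ty": -0.008, "tz": 0.042, "wx": 0.493, "wy": 0.177, "wz": -0.028, "fingers": 0.02},
    {"tx": -0.39, "ty": -0.01, "tz": 0.05, "wx": 0.493, "wy": 0.177, "wz": -0.028, "fingers": 0.02},
    {"tx": -0.45, "ty": -0.011, "tz": 0.058, "wx": 0.493, "wy": 0.177, "wz": -0.028, "fingers": 0.02},
    {"tx": -0.49, "ty": -0.012, "tz": 0.063, "wx": 0.493, "wy": 0.177, "wz": -0.028, "fingers": 0.02},
    {"tx": -0.5014, "ty": -0.0124, "tz": 0.0642, "wx": 0.493, "wy": 0.177, "wz": -0.028, "fingers": 0.02},
    {"tx": -0.5014, "ty": -0.0124, "tz": 0.0642, "wx": 0.493, "wy": 0.177, "wz": -0.028, "fingers": 0.02},
    {"tx": -0.5014, "ty": -0.0124, "tz": 0.0642, "wx": 0.493, "wy": 0.177, "wz": -0.028, "fingers": 0.02},
  ],
)

```text
time: 10.28
tcp_pos: [0.5572, -0.3006, 0.2701]
orientation: [[-0.138, 0.99, -0.001], [0.99, 0.138, 0.001], [0.001, -0.001, -1.0]]
contact_force: [0.3, -0.0, -1.4]
opening: 0.327
grip_force: 108.8
```

```bash
python3 - <<'E'
from m import *
s=monitor.get_state();R=np.array(s['orientation']);print(s['time'],s['tcp_pos'],R[:,2],np.abs(s['joint_vel']).max())
print('t',(R.T@(np.array([.5572,-.302,.0784])-s['tcp_pos'])).round(4))
Rt=np.array([[-.137,.991,0],[.991,.137,0],[0,0,-1.]]);print('w',Ro.from_matrix(R.T@Rt).as_rotvec().round(4))
E
```

```text
10.275 [ 0.5571553  -0.30063556  0.27009676] [-7.89198278e-04  7.47063070e-04 -9.99999410e-01] 0.720689861491986
t [-0.0015 -0.      0.1917]
w [-0.0007 -0.0008  0.0006]
```

>>> servo_tool(
  deltas=[
    {"tx": -0.0015, "ty": 0, "tz": 0.05, "wx": 0, "wy": 0, "wz": 0, "fingers": 0.02},
    {"tx": -0.0015, "ty": 0, "tz": 0.09, "wx": 0, "wy": 0, "wz": 0, "fingers": 0.02},
    {"tx": -0.0015, "ty": 0, "tz": 0.115, "wx": 0, "wy": 0, "wz": 0, "fingers": 0.02},
    {"tx": -0.0015, "ty": 0, "tz": 0.13, "wx": 0, "wy": 0, "wz": 0, "fingers": 0.02},
    {"tx": -0.0015, "ty": 0, "tz": 0.145, "wx": 0, "wy": 0, "wz": 0, "fingers": 0.02},
    {"tx": -0.0015, "ty": 0, "tz": 0.16, "wx": 0, "wy": 0, "wz": 0, "fingers": 0.02},
    {"tx": -0.0015, "ty": 0, "tz": 0.175, "wx": 0, "wy": 0, "wz": 0, "fingers": 0.02},
    {"tx": -0.0015, "ty": 0, "tz": 0.184, "wx": 0, "wy": 0, "wz": 0, "fingers": 0.02},
    {"tx": -0.0015, "ty": 0, "tz": 0.19, "wx": 0, "wy": 0, "wz": 0, "fingers": 0.02},
    {"tx": -0.0015, "ty": 0, "tz": 0.191, "wx": 0, "wy": 0, "wz": 0, "fingers": 0.02},
    {"tx": -0.0015, "ty": 0, "tz": 0.191, "wx": 0, "wy": 0, "wz": 0, "fingers": 0.02},
  ],
)

```text
time: 11.65
tcp_pos: [0.5576, -0.3036, 0.0799]
orientation: [[-0.137, 0.991, 0.0], [0.991, 0.137, -0.0], [-0.0, 0.0, -1.0]]
contact_force: [-0.2, -0.3, -1.8]
opening: 0.323
grip_force: 108.8
```

>>> servo_tool(
  deltas=[
    {"tx": 0, "ty": 0, "tz": 0.001, "wx": 0, "wy": 0, "wz": 0, "fingers": 0.02},
    {"tx": 0, "ty": 0, "tz": 0.001, "wx": 0, "wy": 0, "wz": 0, "fingers": 0.02},
    {"tx": 0, "ty": 0, "tz": 0.001, "wx": 0, "wy": 0, "wz": 0, "fingers": 0.085},
    {"tx": 0, "ty": 0, "tz": 0.001, "wx": 0, "wy": 0, "wz": 0, "fingers": 0.085},
    {"tx": 0, "ty": 0, "tz": 0.001, "wx": 0, "wy": 0, "wz": 0, "fingers": 0.085},
    {"tx": 0, "ty": 0, "tz": 0.001, "wx": 0, "wy": 0, "wz": 0, "fingers": 0.085},
    {"tx": 0, "ty": 0, "tz": 0.001, "wx": 0, "wy": 0, "wz": 0, "fingers": 0.085},
    {"tx": 0, "ty": 0, "tz": -0.03, "wx": 0, "wy": 0, "wz": 0, "fingers": 0.085},
    {"tx": 0, "ty": 0, "tz": -0.08, "wx": 0, "wy": 0, "wz": 0, "fingers": 0.085},
    {"tx": 0, "ty": 0, "tz": -0.13, "wx": 0, "wy": 0, "wz": 0, "fingers": 0.085},
    {"tx": 0, "ty": 0, "tz": -0.15, "wx": 0, "wy": 0, "wz": 0, "fingers": 0.085},
    {"tx": 0, "ty": 0, "tz": -0.15, "wx": 0, "wy": 0, "wz": 0, "fingers": 0.085},
  ],
)

```text
time: 13.15
tcp_pos: [0.5582, -0.3039, 0.2312]
orientation: [[-0.137, 0.991, 0.003], [0.991, 0.137, -0.002], [-0.002, 0.002, -1.0]]
contact_force: [0.5, -0.0, -0.8]
opening: 0.997
grip_force: 0.0
```

```bash
python3 - <<'E'
from m import *
s=monitor.get_state();c=cam('wrist',s);print(s['tcp_pos'])
im=vision.snapshot('wrist');cv2.imwrite('pics/w6.png',im[:,:,::-1])
m=cv2.inRange(im,(0,0,0),(95,95,95));m[240:]=0
n,l,st,ce=cv2.connectedComponentsWithStats(m)
for k in range(1,n):
    if st[k,4]>200 and 250<ce[k][0]<380: print(st[k],ce[k].round(1))
print('slim',proj(c,[.556,-.3024,.126]),'thick',proj(c,[.5445,-.2309,.126]),'shoulder',proj(c,[.556,-.3024,.066]))
a=cv2.imread('pics/side0.png').astype(int);b=vision.snapshot('side')[:,:,::-1].astype(int)
d=(abs(a-b).max(2)>40).astype(np.uint8);d[:,:0]=0
n,l,st,ce=cv2.connectedComponentsWithStats(d)
for k in range(1,n):
    if st[k,4]>8: print('diff',st[k])
E
```

```text
[ 0.55821669 -0.30391771  0.23118197]
[ 281   68   53   45 1330] [311.1  92.3]
slim [310.86054649 196.71188748] thick [308.12740694  96.69116066] shoulder [311.3186671  177.67181259]
diff [  51    0  125  102 6637]
diff [71  0 18  2 34]
diff [98  0  7  5 25]
diff [156   0   8  17  86]
diff [207   0  25  59 824]
diff [ 291    0   77  173 4391]
diff [349   0  21  61 881]
diff [331  32   4   4  11]
diff [335  43   9  12  47]
diff [348  53  13  49 389]
diff [182  64  42  52 770]
diff [ 99  83  40  12 136]
diff [  91   91   49   38 1095]
diff [ 76 110  21  25 301]
diff [120 123 101  31 481]
diff [270 137  16  19 182]
diff [ 89 142  29  12 216]
diff [166 142   4   7  14]
diff [121 154  50  19 288]
diff [ 272  159   89   69 2121]
diff [164 166   6   8  33]
diff [185 166  22  50 472]
diff [141 170  22  11 140]
diff [137 175   4   7  21]
diff [ 146  176   34   58 1093]
diff [141 180  22   6  33]
diff [134 186  13  20 128]
diff [316 206   9  12  57]
diff [330 214   2  14  26]
diff [315 218   6   9  35]
diff [171 237   7   3  13]
diff [174 245   8  10  48]
```

```bash
python3 - <<'E'
from m import *
a=cv2.imread('pics/w1.png');b=cv2.imread('pics/w6.png');s=monitor.get_state();c=cam('wrist',s)
for n,(u,v),r in (('slim',(316,187),28),('thick',(313,93),32)):
    t=a[v-r:v+r,u-r:u+r];q=cv2.matchTemplate(b[:240],t,cv2.TM_CCOEFF_NORMED);_,mx,_,loc=cv2.minMaxLoc(q);sh=np.array(loc)+r-[u,v]
    print(n,mx,'shift',sh)
print(onz(c,316+0,193.5,.126))
for v in range(160,216,6):print(v,b[v,285:345,:].max(1)[::3].tolist())
E
```

```text
slim 0.9789478182792664 shift [-2  4]
thick 0.9388694763183594 shift [-5  3]
[ 0.55780363 -0.29753574  0.126     ]
160 [252, 252, 252, 252, 250, 245, 213, 185, 179, 177, 178, 186, 177, 189, 193, 191, 190, 235, 250, 151]
166 [252, 252, 252, 252, 250, 215, 165, 132, 112, 120, 114, 114, 138, 183, 193, 190, 192, 249, 250, 147]
172 [252, 252, 252, 252, 242, 132, 132, 131, 122, 128, 124, 126, 132, 126, 154, 191, 226, 252, 250, 163]
178 [252, 252, 252, 252, 214, 130, 123, 105, 95, 94, 94, 98, 114, 121, 139, 218, 252, 252, 250, 195]
184 [252, 252, 252, 249, 150, 107, 131, 139, 139, 138, 139, 138, 137, 121, 99, 189, 252, 252, 250, 197]
190 [252, 252, 252, 238, 131, 137, 138, 139, 139, 139, 137, 137, 136, 137, 136, 137, 249, 252, 250, 195]
196 [252, 252, 252, 191, 139, 141, 138, 138, 138, 139, 138, 137, 134, 135, 134, 134, 245, 252, 250, 195]
202 [252, 252, 252, 236, 133, 137, 138, 138, 136, 135, 135, 136, 135, 133, 132, 152, 251, 252, 250, 199]
208 [252, 252, 252, 252, 235, 135, 132, 136, 136, 135, 133, 132, 135, 133, 167, 249, 252, 252, 250, 198]
214 [201, 198, 198, 196, 195, 194, 183, 156, 138, 137, 137, 142, 170, 190, 195, 196, 195, 196, 195, 195]
```

The match is good: the drift is seated and upright within about 2 mm of its old place, and the thick drift has not moved.

```bash
python3 -c "
from plant import order
print(order.close_job())"
```

```text
the job is handed in; nothing more can be done
None
```

The job is handed in (no verdict returned): the long dowel was pushed through into the catch tray and the slim drift is back upright in its hole in the stand. The thick drift hasn't moved; I didn't re-measure the flush dowels or bystanders at the end.

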